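# Break the lid stay and shut the paint box

### The arm

A 7-joint arm with a two-finger parallel gripper is mounted at the origin on a cart in front of the work surface, level with it; the furniture and walls round the work are solid. World frame = base frame: x ahead of the robot, y to its left, z up, the work surface at z = 0. Lengths are in m, angles in rad, forces in N, time in s.
With the tool pointing down it reaches from about 0.4 to 0.85 m from the base axis. Payload 4.5 kg.
Tool frame: the origin (TCP) lies at the very end of the fingers, on their centre line; the grasp point (between the pads) lies 19 mm behind it; z points along the fingers, y is the line along which they close (so a half turn about z gives the same grasp; the last joint's range is limited). The gripper opens to 88 mm and grips with 3 to 60 N. Pads are 18 mm wide; open, the fingers measure 123 mm over their backs; the gripper's body (75 mm by 187 mm) begins 45 mm behind the grasp point.
Start: joints at [1.165, 0.689, -0.195, 1.565, 0.157, 0.902, -0.215], TCP at [0.266, -0.566, 0.239] pointing down, gripper open.
Joint ranges: [-3.01, 3.01], [-0.46, 2.08], [-1.47, 1.51], [0.13, 2.56], [-1, 4.14], [0.04, 2.09], [-2.66, 2.66]. Speed limits (rad/s): [2.57, 2.57, 3.14, 3.14, 3.14, 3.14, 3.14].

### API

Orientations are given as a unit quaternion [x, y, z, w].
In Python, from plant import r, optics gives the robot as it stands.
- The arm moves only by the tool servo_tool, never from a script. Its arguments are lists of equal length, an entry for each row: "translation": the shift along the tool's x, y, z in m, a list of three; "turn": the turn, a rotation vector about the tool's x, y, z in rad, a list of three. In form: {"translation": [[dx, dy, dz], ...], "turn": [[rx, ry, rz], ...]}. A call has 1 to 10 rows; each row shifts and turns the commanded pose from where the row before left it, along the tool's axes as they then stand; what a row does not reach is not made up. A row lasts 1/8 s, in which the tool goes at most 62.5 mm and 10.7 degrees, less where a joint would pass 70% of its speed; a pose out of reach is approached as far as the arm can. A call is refused whole if a number of a shift passes 0.0625 or a number of a turn 0.188, either way. A call with a gripper value outside its range is refused whole. "grip" is the opening, from 0 (shut) to 1 (fully open), set as the call begins (left out, the last holds). The fingers move at their own pace and stop on an object; "grip_force" is the grip in N (left out, the last holds). Time passes only in rows, so rows that do not move let the fingers close. It gives the time, the measured TCP pose, the force, the opening and the grip force at its end, in the units of the state.
- r.get_state(): the state, without advancing time (a new reading comes with each control period).
- optics.snapshot(name): name is "scene" or "side" or "wrist"; returns a dict with "img" (480x640x3 uint8, red, green, blue), "z_map" (480x640 float32, m along the optical axis (not along the pixel's ray), 0 where there is no reading), "mtx" (3x3 intrinsics, pixels), "R" (3x3) and "t" (3): a world point X has camera coordinates R X + t. Camera axes: x right, y down, z forward; pixel columns grow to the right and rows downward; lengths in m; the calibration is good to about 2 mm. A picture is of the moment at which its call begins.
- r.finish_job(): hands the job in; it is judged then, once.
The state is a dict: "clock": time; "q": joint angles; "qd": joint speeds; "joint_torque": joint torques, N m; "tool_pos": TCP position; "eef_rot": TCP orientation; "contact_force": force on the tool from outside, world axes, zero at the start; "moment": the same for the moment, N m; "opening": opening from 0.0 (shut) to 1.0 (fully open); "finger_force": force on a finger pad.
Only numpy, scipy, OpenCV 4.12 (cv2) and the standard library are available. Lean on these libraries where they do the work, as an engineer would, in place of code of your own. Each camera call takes 0.05 s, during which the arm holds its last target. There are 200 camera calls.

### The job

Shut the wooden paint box. Its lid is propped by a folding metal stay that is locked straight: push the stay's knee in at its thumb plate until it folds, without forcing anything, then lower the lid gently until it is fully shut; do not let it drop. Leave the pot and the cork block beside the box where they stand.

Things in the scene. Friction and masses are not known exactly. Their poses are not given: they have to be found in the camera images.
- paint_box: brown wooden box, open on top, 210 (x) x 250 (y) x 85 mm high, walls and floor 10 mm thick, fixed to the bench. Origin: centre of its underside; x points from its front wall to its hinged back wall, y along the hinge to the left, z up. Two paint tubes lie loose in its right half.
- hinge_mid (a point): middle of the lid's hinge line, on the box's back upper edge: 105 mm behind the box's origin (box x) and 85 mm up; axes as the box's. The hinge line runs along box y. The lid is a board 210 x 250 x 14 mm, about 0.4 kg.
- lid_bar (a point): middle of the lid's handle, a round steel bar 12 mm thick, parallel to the hinge (y), on two flat arms 110 mm apart, 44 mm clear of the lid's front edge. Relative to the hinge it is 97 mm forward (box -x) and 242 mm up with the lid propped, 260 mm forward and 16 mm up with the lid shut, and moves between on a circle about the hinge line. Site axes turn with the lid.
- lid (a joint): turn of the lid, rad: 0 propped open (65 degrees up, leaning over the box toward its front), grows as it closes, 1.13 fully shut. With the stay folded it stays where it is left, by friction, only while it stands steep (below about 0.3); somewhere between 0.35 and 0.7 it starts to fall by itself, so it must be held on the way down.
- knee (a joint): fold of the stay's knee, rad: 0 locked (0.1 past straight, against its stop), 0.1 straight, grows as the stay folds into the box, about 2.55 with the lid shut. While it is below 0.1 the lid cannot be lowered.
- stay_plate (a point): middle of the outer face of a steel thumb plate, 44 x 44 x 4 mm, below the knee of the stay at the box's left wall, overhung by the lid. x points into the plate, the way to push (toward the hinge, 46 degrees below level), y along the hinge, z up the lower link, whose pivot is 65 mm down -z. It yields at 5 to 8 N; 16 mm in it is well folded and stays so, lid up; past 25 mm the lid follows.
- pot_amber: round brown pot with a lid, 60 mm wide and 50 mm high, standing to the right of the box. Origin: centre of its underside.
- cork_block: cork block 55 x 95 x 35 mm lying to the left of the box. Origin: centre of its underside.

How it is judged:
By the outcome, as a careful person would: the job done as asked, in the order asked, and still so for the second after the job is handed in, with the robot touching nothing.
It also fails if it takes over 54 s, if anything falls off the work surface, if the arm or the gripper's body presses on something with over 40 N, if the wrist force passes 120 N, or if a joint passes its speed limit or range.

## Working session

There is one attempt and no reset: what is moved stays moved. The work goes in short steps, Python scripts to look and compute and a tool call to move; the robot and the scene stay as the last step left them, time stands still between calls to the robot, and variables do not carry over. Pictures are saved under pics/ and viewed, at most 10 in all, crops included, and the job is handed in when it is done.

Besides the shell and the picture viewer there is one more tool, called after "Call:" by a JSON object that holds its "method" and its "body". servo_tool: Moves the arm, as the interface text tells. Its arguments: {"type":"object","properties":{"translation":{"type":"array"},"turn":{"type":"array"},"grip":{"type":"number"},"grip_force":{"type":"number"}},"required":["translation","turn"]}

```bash
ls; mkdir -p pics; python3 - <<'E'
from plant import r, optics
import cv2,numpy as np
for n in ("scene","side"):
    s=optics.snapshot(n); cv2.imwrite(f"pics/{n}0.png",s["img"][:,:,::-1]); np.savez(f"{n}0.npz",**s)
    print(n,s["mtx"].tolist(),s["R"].round(3).tolist(),s["t"])
print(r.get_state())
E
```

```text
pics
scene [[619.1781755406927, 0.0, 314.79127519393853], [0.0, 619.1781755406927, 238.29267993396192], [0.0, 0.0, 1.0]] [[0.999, -0.047, -0.002], [-0.03, -0.589, -0.808], [0.037, 0.807, -0.59]] [-0.59488293  0.11802834  1.47597641]
side [[436.34009627886195, 0.0, 317.120284704649], [0.0, 436.34009627886195, 240.32530704143244], [0.0, 0.0, 1.0]] [[-0.992, -0.129, 0.001], [-0.079, 0.602, -0.795], [0.102, -0.788, -0.607]] [0.55214743 0.28197766 0.93706681]
{'clock': 0.1, 'q': array([ 1.16480723,  0.689887  , -0.19449649,  1.56618851,  0.15728484,
        0.90255632, -0.21509145]), 'qd': array([-0.00017916, -0.00116065,  0.00027912, -0.00246978, -0.00105719,
        0.00017481, -0.00089526]), 'joint_torque': array([-3.11642478e-03, -5.28501928e+01, -1.27142161e+00, -1.53838652e+01,
       -5.25320380e-02,  1.98399321e-03,  7.96419016e-06]), 'tool_pos': array([ 0.26580457, -0.5650436 ,  0.23801157]), 'eef_rot': array([ 9.75914570e-01,  2.18151483e-01, -2.43482590e-04, -7.89105012e-04]), 'contact_force': array([ 0.59995038,  0.43072737, -0.59753748]), 'moment': array([-0.01891327,  0.00132711, -0.05681725]), 'finger_force': 0.0, 'opening': 0.9985130799797891}
```

View pics/scene0.png

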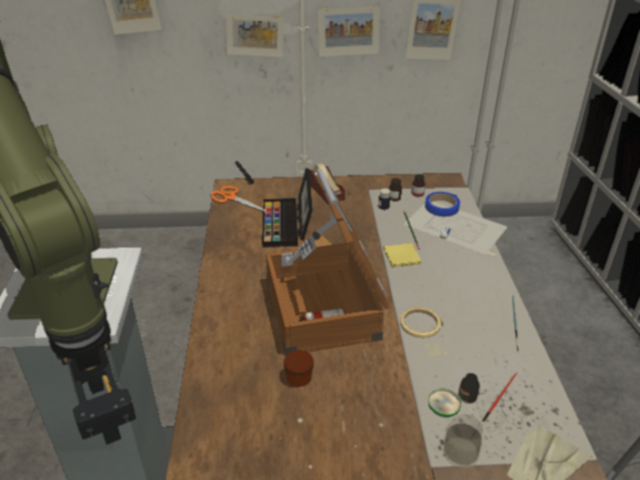

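View pics/side0.png

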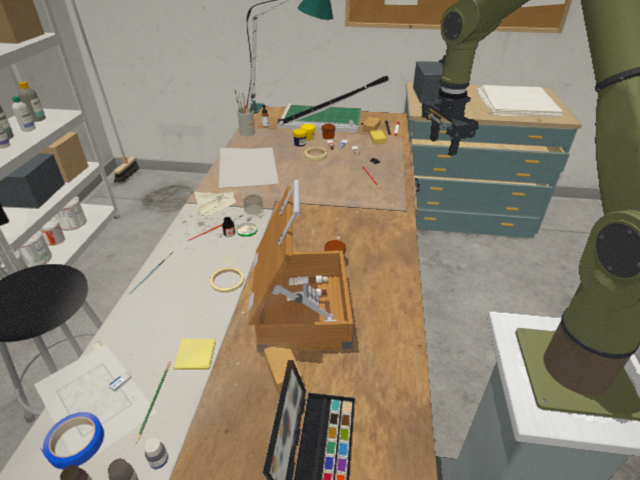

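```bash
python3 - <<'E'
import cv2,numpy as np
a=np.load("scene0.npz")["img"][140:400,230:420,::-1]
b=np.load("side0.npz")["img"][170:400,220:380,::-1]
a=cv2.resize(a,None,fx=2.2,fy=2.2,interpolation=cv2.INTER_CUBIC);b=cv2.resize(b,None,fx=2.4,fy=2.4,interpolation=cv2.INTER_CUBIC)
h=max(a.shape[0],b.shape[0]);p=lambda m:cv2.copyMakeBorder(m,0,h-m.shape[0],0,0,0)
c=np.hstack([p(a),p(b)]);print(c.shape,a.shape);cv2.imwrite("pics/crop0.png",c[:600,:800] if c.shape[1]>800 else c)
# point cloud of box, height bands
P=[]
for n in ("scene","side"):
    s=np.load(n+"0.npz");z=s["z_map"];v,u=np.mgrid[:480,:640];K=s["mtx"]
    C=np.stack([(u-K[0,2])/K[0,0]*z,(v-K[1,2])/K[1,1]*z,z],-1)
    X=(C-s["t"])@s["R"]; np.save(n+"_X.npy",X)
    m=(z>0)&(X[...,0]>.25)&(X[...,0]<.9)&(abs(X[...,1])<.5)&(X[...,2]>.078)&(X[...,2]<.092)
    Q=X[m];print(n,len(Q),Q.min(0),Q.max(0))
    im=np.zeros((500,500),np.uint8)
    print(X[(z>0)&(abs(X[...,2])<.02)][:, 2].mean())
    for q in Q: im[int(250-q[1]*500),int((q[0]-.2)*500)]=255
    cv2.imwrite(f"pics/rim_{n}.png",im)
E
```

```text
(572, 802, 3) (572, 418, 3)
scene 1421 [ 0.4816661  -0.49990108  0.07800263] [0.85736198 0.34883327 0.09197877]
0.0026638583133900347
side 1599 [ 0.47935879 -0.49761329  0.07801188] [0.85434124 0.33079255 0.09194669]
0.005522091904981029
```

View pics/crop0.png

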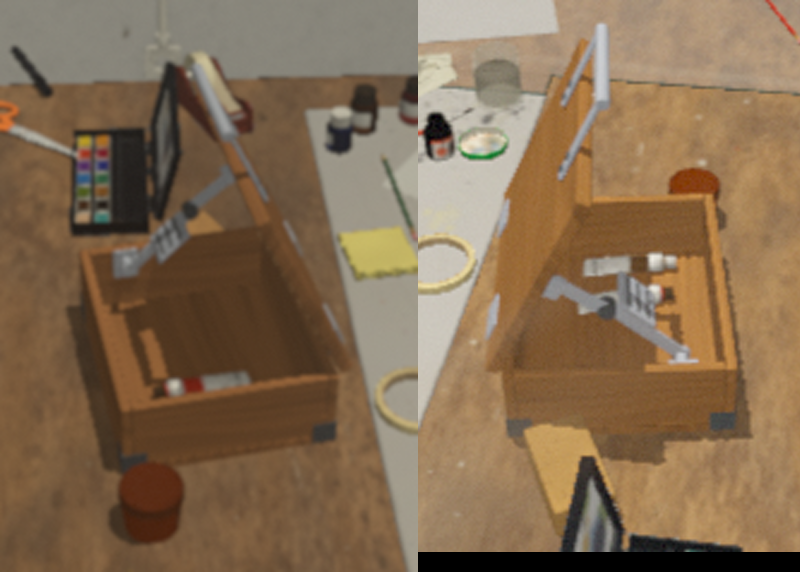

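View pics/rim_scene.png

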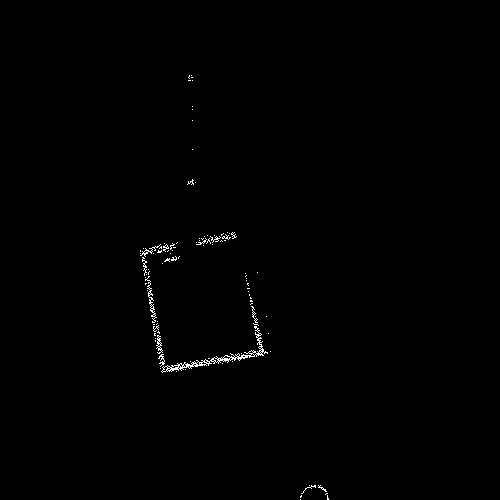

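```bash
cat > h.py <<'E'
import numpy as np
def cloud(n,s=None):
    s=s or np.load(n+"0.npz"); z=s["z_map"]; v,u=np.mgrid[:480,:640]; K=s["mtx"]
    C=np.stack([(u-K[0,2])/K[0,0]*z,(v-K[1,2])/K[1,1]*z,z],-1)
    return (C-s["t"])@s["R"], z>0
E
python3 - <<'E'
import numpy as np,cv2
from h import cloud
D={n:cloud(n) for n in("scene","side")}
# rim: fit outer rectangle with yaw
for n in D:
    X,m=D[n]; Q=X[m&(X[...,0]>.47)&(X[...,0]<.75)&(X[...,1]>-.26)&(X[...,1]<.06)&(X[...,2]>.08)&(X[...,2]<.09)]
    best=None
    for yaw in np.radians(np.arange(4,16,.25)):
        c,s=np.cos(yaw),np.sin(yaw); B=Q[:,:2]@np.array([[c,-s],[s,c]])
        f=lambda v,a,b:np.percentile(v,[a,b])
        h=np.histogram(B[:,0],np.arange(.3,.9,.003))[0].max()+np.histogram(B[:,1],np.arange(-.5,.3,.003))[0].max()
        if best is None or h>best[0]: best=(h,yaw,np.percentile(B,[.5,2,98,99.5],axis=0),np.median(Q[:,2]))
    print(n,len(Q),best)
    # grey (metal) points near stay / bar
    img=np.load(n+"0.npz")["img"].astype(int); sat=img.max(-1)-img.min(-1)
    g=m&(sat<45)&(X[...,0]>.45)&(X[...,0]<.85)&(X[...,1]>-.25)&(X[...,1]<.08)&(X[...,2]>.06)
    print(g.sum()); 
    b=X[g&(X[...,2]>.30)]; print("bar",len(b),b.mean(0) if len(b) else 0,b.min(0) if len(b) else 0,b.max(0) if len(b) else 0)
E
```

```text
scene 1139 (np.int64(241), np.float64(0.17453292519943295), array([[ 0.47241358, -0.33426607],
       [ 0.47290606, -0.33295632],
       [ 0.67918696, -0.08262943],
       [ 0.68173012, -0.08045311]]), np.float64(0.08335785282949497))
1438
bar 247 [ 0.6143467  -0.11372288  0.32811344] [ 0.59656751 -0.16599772  0.30007794] [ 0.6393904  -0.04118779  0.33505216]
side 1069 (np.int64(305), np.float64(0.17016960206944712), array([[ 0.4727708 , -0.3267854 ],
       [ 0.47337946, -0.32562102],
       [ 0.67686082, -0.07694882],
       [ 0.68090682, -0.07630479]]), np.float64(0.0856888797220139))
1183
bar 277 [ 0.61303154 -0.09039438  0.3277869 ] [ 0.59708665 -0.15955632  0.30002436] [ 0.63890571 -0.03680252  0.33632178]
```

```bash
cat >> h.py <<'E'
YAW=0.172; c,s=np.cos(YAW),np.sin(YAW); RB=np.array([[c,-s,0],[s,c,0],[0,0,1]])
C0=RB@np.array([.5775,-.2055,0])
E
python3 - <<'E'
import numpy as np
from h import *
for n in("scene","side"):
    X,m=cloud(n); B=(X-C0)@RB
    img=np.load(n+"0.npz")["img"].astype(int); sat=img.max(-1)-img.min(-1)
    q=m&(abs(B[...,2]-.085)<.005)&(abs(B[...,0])<.12)&(abs(B[...,1])<.14)
    print(n,"rim",np.percentile(B[q],[.5,2,98,99.5],axis=0).round(4).tolist())
    bl=B[q&(B[...,1]>.1)&(abs(B[...,0])<.1)]
    for k,(a,ax) in {"front":(B[q&(B[...,0]<-.09)&(abs(B[...,1])<.1)],1),"right":(B[q&(B[...,1]<-.11)&(abs(B[...,0])<.09)],0),"left":(B[q&(B[...,1]>.11)&(abs(B[...,0])<.09)],0)}.items():
        print(k,len(a),np.polyfit(a[:,ax],a[:,1-ax],1).round(4))
    g=m&(sat<40)&(abs(B[...,0])<.15)&(abs(B[...,1])<.15)
    bar=B[g&(B[...,2]>.315)]; print("bar",bar.mean(0).round(4),np.percentile(bar,[2,98],axis=0).round(4).tolist())
    st=g&(B[...,1]>.06)&(B[...,1]<.14)&(B[...,2]>.075)&(B[...,2]<.26)
    S=B[st]; L=S@np.array([.719,0,.695]); N=S@np.array([.695,0,-.719])
    for lo in np.arange(L.min(),L.max(),.008):
        k=(L>=lo)&(L<lo+.008)
        if k.sum()>3: print(f"{lo:.3f} n{k.sum()} y[{S[k,1].min():.3f} {np.median(S[k,1]):.3f} {S[k,1].max():.3f}] N[{np.percentile(N[k],5):.4f} {np.median(N[k]):.4f}]")
E
```

```text
scene rim [[-0.1045, -0.1274, 0.0801], [-0.104, -0.1259, 0.0802], [0.1025, 0.1244, 0.0871], [0.105, 0.1265, 0.0885]]
front 275 [ 0.0001 -0.0999]
right 373 [-0.0016 -0.1208]
left 197 [0.0048 0.1188]
bar [ 0.0077 -0.0092  0.3293] [[0.0026, -0.0611, 0.319], [0.0151, 0.0559, 0.3335]]
0.005 n26 y[0.088 0.111 0.118] N[-0.1064 -0.0981]
0.013 n32 y[0.090 0.109 0.121] N[-0.0999 -0.0940]
0.021 n23 y[0.091 0.095 0.119] N[-0.0981 -0.0908]
0.029 n21 y[0.089 0.094 0.126] N[-0.0983 -0.0920]
0.037 n17 y[0.088 0.094 0.098] N[-0.0973 -0.0930]
0.045 n9 y[0.062 0.091 0.111] N[-0.1018 -0.1000]
0.053 n30 y[0.062 0.082 0.117] N[-0.1037 -0.1010]
0.061 n44 y[0.060 0.079 0.126] N[-0.1046 -0.1017]
0.069 n27 y[0.061 0.079 0.095] N[-0.1037 -0.1021]
0.077 n32 y[0.060 0.077 0.099] N[-0.1045 -0.1011]
0.085 n34 y[0.060 0.080 0.099] N[-0.1035 -0.1016]
0.093 n38 y[0.061 0.089 0.107] N[-0.1035 -0.0990]
0.101 n32 y[0.088 0.093 0.107] N[-0.0998 -0.0960]
0.109 n20 y[0.090 0.098 0.107] N[-0.0988 -0.0923]
0.117 n19 y[0.095 0.101 0.104] N[-0.0952 -0.0892]
0.125 n18 y[0.096 0.100 0.103] N[-0.0968 -0.0889]
0.133 n18 y[0.096 0.
[... 1050 characters left out ...]
0]
0.073 n57 y[0.060 0.089 0.098] N[-0.1054 -0.1037]
0.081 n49 y[0.061 0.093 0.099] N[-0.1058 -0.1034]
0.089 n52 y[0.061 0.084 0.103] N[-0.1053 -0.1039]
0.097 n34 y[0.060 0.102 0.108] N[-0.1049 -0.1010]
0.105 n42 y[0.090 0.103 0.107] N[-0.1017 -0.0971]
0.113 n21 y[0.100 0.103 0.105] N[-0.0988 -0.0924]
0.121 n21 y[0.101 0.102 0.104] N[-0.0981 -0.0934]
0.129 n20 y[0.101 0.102 0.104] N[-0.0974 -0.0917]
0.137 n20 y[0.101 0.102 0.105] N[-0.0961 -0.0907]
0.145 n20 y[0.061 0.103 0.109] N[-0.0961 -0.0892]
0.153 n69 y[0.062 0.091 0.111] N[-0.0954 -0.0062]
0.161 n24 y[0.100 0.109 0.111] N[-0.0971 -0.0911]
0.169 n5 y[0.124 0.125 0.127] N[-0.0997 -0.0942]
0.209 n5 y[0.061 0.063 0.065] N[-0.1575 -0.1543]
```

```bash
cat >> h.py <<'E'
from scipy.spatial.transform import Rotation as Rot
def delta(pos_box,z_box,y_box,st):
    "turn (rotvec, tool axes) and the shift in the NEW tool axes to reach a pose given in box frame"
    z=RB@np.array(z_box);z/=np.linalg.norm(z);y=RB@np.array(y_box);y-=z*(z@y);y/=np.linalg.norm(y)
    Rt=np.c_[np.cross(y,z),y,z]; R0=Rot.from_quat(st["eef_rot"]).as_matrix()
    w=Rot.from_matrix(R0.T@Rt).as_rotvec(); p=C0+RB@np.array(pos_box)
    d=p-st["tool_pos"]
    print("p",p.round(4),"turn",w.round(4),"shift old",(R0.T@d).round(4),"new",(Rt.T@d).round(4))
def where(st):
    R0=RB.T@Rot.from_quat(st["eef_rot"]).as_matrix()
    print("t",st["clock"],"box pos",(RB.T@(st["tool_pos"]-C0)).round(4),"z",R0[:,2].round(3),"y",R0[:,1].round(3),"F box",(RB.T@st["contact_force"]).round(2))
E
python3 - <<'E'
import numpy as np
from h import *
from plant import r
for n in("scene","side"):
    X,m=cloud(n); B=(X-C0)@RB
    L=B@np.array([.719,0,.695]); N=B@np.array([.695,0,-.719])
    k=m&(L>.058)&(L<.09)&(abs(N+.102)<.004)&(abs(B[...,1])<.12)
    print(n,k.sum(),np.percentile(B[k][:,1],[0,3,10,50,90,97,100]).round(4))
    k=m&(L>.04)&(L<.115)&(N<-.1)&(N>-.108)&(B[...,1]>.045)&(B[...,1]<.09)
    print(np.percentile(L[k],[2,98]))
st=r.get_state(); where(st)
n=np.array([.695,0,-.719])
P=np.array([-.018,.075,.1258]); 
delta(P-.08*n,n,(0,-1,0),st)
E
```

```text
scene 157 [0.0498 0.0517 0.0539 0.0721 0.0903 0.0949 0.0991]
[0.0532936  0.09630511]
side 170 [0.0546 0.0559 0.0596 0.0815 0.0965 0.0975 0.0985]
[0.05561862 0.09755003]
t 0.1 box pos [-0.4123 -0.3967  0.238 ] z [-0.001  0.002 -1.   ] y [ 0.265 -0.964 -0.002] F box [ 0.66  0.32 -0.6 ]
p [ 0.5188 -0.0423  0.1833] turn [-0.1044  0.7641  0.2539] shift old [ 0.4515 -0.3651  0.0552] new [ 0.2055 -0.4717  0.2747]
```

Call:
{"method": "servo_tool", "body": {"translation": [[0,0,-0.03],[0,0,-0.03],[0,0,0],[0,0,0],[0,0,0],[0,0,0],[0,0,0],[0,0,0]], "turn": [[0,0,0],[0,0,0],[-0.021,0.153,0.051],[-0.021,0.153,0.051],[-0.021,0.153,0.051],[-0.021,0.153,0.051],[-0.021,0.153,0.051],[0,0,0]], "grip": 0, "grip_force": 20}}

```text
clock: 1.1
tool_pos: [0.2615, -0.5663, 0.2955]
eef_rot: [0.924, 0.075, 0.373, -0.033]
contact_force: [0.4, -0.6, -0.5]
opening: 0.12
finger_force: 0.0
```

Call:
{"method": "servo_tool", "body": {"translation": [[0.0137,-0.0393,0.0265],[0.0137,-0.0393,0.0265],[0.0137,-0.0393,0.0265],[0.0137,-0.0393,0.0265],[0.0137,-0.0393,0.0265],[0.0137,-0.0393,0.0265],[0.0137,-0.0393,0.0265],[0.0137,-0.0393,0.0265],[0,0,0]], "turn": [[0,0,0],[0,0,0],[0,0,0],[0,0,0],[0,0,0],[0,0,0],[0,0,0],[0,0,0],[0,0,0]]}}

```text
clock: 2.22
tool_pos: [0.4315, -0.2559, 0.2722]
eef_rot: [0.928, 0.1, 0.352, -0.065]
contact_force: [-0.2, 0.2, -0.2]
opening: 0.005
finger_force: 0.0
```

```bash
cat > st.py <<'E'
import sys
from h import *
from plant import r
st=r.get_state(); where(st); print(st["q"].round(2),st["opening"].round(3))
n=np.array([.695,0,-.719]); P=np.array([-.018,.0745,.1258])
delta(P-float(sys.argv[1])*n,n,(0,-1,0),st)
E
python3 st.py 0.08
```

```text
t 2.225 box pos [-0.1961 -0.1205  0.2722] z [ 0.664  0.077 -0.743] y [ 0.061 -0.997 -0.05 ] F box [-0.17  0.24 -0.24]Traceback (most recent call last):
  File "st.py", line 4, in <module>
    st=r.get_state(); where(st); print(st["q"].round(2),st["opening"].round(3))
                                                        ^^^^^^^^^^^^^^^^^^^
AttributeError: 'float' object has no attribute 'round'
```

```bash
sed -i 's/st\["opening"\].round(3)/st["opening"]/' st.py; python3 st.py 0.08
```

```text
t 2.225 box pos [-0.1961 -0.1205  0.2722] z [ 0.664  0.077 -0.743] y [ 0.061 -0.997 -0.05 ] F box [-0.17  0.24 -0.24]
[ 1.48  0.67 -1.02  2.27 -1.    0.04  0.33] 0.004544533288492698
p [ 0.5189 -0.0428  0.1833] turn [-0.0777  0.0386  0.0106] shift old [ 0.0344 -0.1826  0.1626] new [ 0.0264 -0.195   0.1491]
```

```bash
cat > fit.py <<'E'
import numpy as np, itertools
from scipy.spatial.transform import Rotation as Rot
from plant import r
st=r.get_state()
data=[([1.16480723,.689887,-.19449649,1.56618851,.15728484,.90255632,-.21509145],[.26580457,-.5650436,.23801157],[.975914570,.218151483,-.000243482,-.000789105]),
 (st["q"],st["tool_pos"],st["eef_rot"])]
print(data[1])
Z=lambda a:Rot.from_euler('z',a);Y=lambda a:Rot.from_euler('y',a)
for sg in itertools.product([1,-1],repeat=6):
  # R=Z(a) Z(s q1)Y(q2)Z(s q3)Y(s q4)Z(s q5)Y(s q6)Z(s q7) Z(b): a,b free -> solve from ex 1, check ex 2
  f=lambda q:Z(sg[0]*q[0])*Y(q[1])*Z(sg[1]*q[2])*Y(sg[2]*q[3])*Z(sg[3]*q[4])*Y(sg[4]*q[5])*Z(sg[5]*q[6])
  for b in np.arange(0,2*np.pi,np.pi/4):
    A=[Rot.from_quat(o)*(f(q)*Z(b)).inv() for q,p,o in data]
    e=(A[0]*A[1].inv()).magnitude(); v=A[0].as_rotvec(); tilt=np.hypot(v[0],v[1])
    if e<.03: print(sg,round(b,2),round(e,4),v.round(3))
E
python3 fit.py
```

```text
(array([ 1.47573239,  0.6682705 , -1.01919263,  2.27195118, -0.99788643,
        0.04458371,  0.33359098]), array([ 0.43152181, -0.25592366,  0.27218448]), array([ 0.9283154 ,  0.09956959,  0.35235361, -0.06452399]))
(-1, -1, 1, -1, 1, -1) 1.57 0.0 [ 0. -0. -0.]
```

Call:
{"method": "servo_tool", "body": {"translation": [[0,0.03,0],[0,0.03,0],[0,0.03,0],[0,0,0]], "turn": [[0,-0.12,0],[0,-0.12,0],[0,-0.12,0],[0,0,0]]}}

```text
clock: 2.72
tool_pos: [0.4501, -0.3228, 0.2558]
eef_rot: [0.968, 0.106, 0.221, -0.055]
contact_force: [1.4, 1.4, 0.6]
opening: 0.008
finger_force: 0.0
```

```bash
cat > rec.py <<'E'
from plant import r
import json,os,numpy as np
f="rec.json"; D=json.load(open(f)) if os.path.exists(f) else [[[1.16480723,.689887,-.19449649,1.56618851,.15728484,.90255632,-.21509145],[.26580457,-.5650436,.23801157],[.975914570,.218151483,-.000243482,-.000789105]],
[[ 1.47573239,  0.6682705 , -1.01919263,  2.27195118, -0.99788643,0.04458371,  0.33359098],[ 0.43152181, -0.25592366,  0.27218448],[ 0.9283154 ,  0.09956959,  0.35235361, -0.06452399]]]
s=r.get_state(); D.append([s[k].tolist() for k in("q","tool_pos","eef_rot")]); json.dump(D,open(f,"w"))
print(s["clock"],s["q"].round(3))
E
cat > kin.py <<'E'
import numpy as np,json
from scipy.spatial.transform import Rotation as Rot
Z=lambda a:Rot.from_euler('z',a);Y=lambda a:Rot.from_euler('y',a)
def frames(q):
    F=[];R=Z(-q[0])
    F.append(R)
    for k,(ax,v) in enumerate([(Y,q[1]),(Z,-q[2]),(Y,q[3]),(Z,-q[4]),(Y,q[5]),(Z,-q[6])]):
        R=R*ax(v);F.append(R)
    return F
def row(q):
    F=[f.as_matrix() for f in frames(q)]
    # h, x after q1, x,z after q2(=upper arm), x after q3, x,z after q4 (forearm), x after q5, x after q6, z after q6
    return np.stack([[0,0,1],F[0][:,0],F[1][:,0],F[1][:,2],F[2][:,0],F[3][:,0],F[3][:,2],F[4][:,0],F[5][:,0],F[5][:,2]],1)
def fit():
    D=json.load(open("rec.json")); A=np.vstack([row(d[0]) for d in D]); b=np.hstack([d[1] for d in D])
    return A,b
if __name__=="__main__":
    A,b=fit(); w=np.array([1,.1,.1,1,.1,.1,1,.1,.1,1])  # ridge favours no offsets
    x=w*np.linalg.lstsq(np.vstack([A*w,1e-4*np.eye(10)]),np.r_[b,np.zeros(10)],rcond=None)[0]
    print("full",x.round(4),np.abs(A@x-b).max())
    B=A[:,[0,3,6,9]];y=np.linalg.lstsq(B,b,rcond=None)[0];print("plain",y.round(4),(B@y-b).round(4))
E
python3 rec.py; python3 kin.py
```

```text
2.725 [ 0.894  0.54  -0.183  1.99  -0.691  0.503 -0.013]
full [-0.2996 -0.2418  0.251   0.6341  0.3372 -0.2938  0.3122  0.095   0.3644
 -0.4591] 6.632483502078124e-06
plain [0.2624 0.5893 0.3284 0.275 ] [ 0.0389  0.0167  0.     -0.0104 -0.0071  0.0006  0.0121  0.019  -0.0006]
```

```bash
cat >> kin.py <<'E'
    import itertools
    res=[]
    for k in (1,2):
        for c in itertools.combinations([1,2,4,5,7,8],k):
            i=[0,3,6,9,*c];y=np.linalg.lstsq(A[:,i],b,rcond=None)[0];res.append((np.abs(A[:,i]@y-b).max(),c,y.round(4)))
    for t in sorted(res,key=lambda t:t[0])[:5]:print(*t)
E
python3 kin.py; python3 st.py .08
```

```text
full [-0.2996 -0.2418  0.251   0.6341  0.3372 -0.2938  0.3122  0.095   0.3644
 -0.4591] 6.632483502078124e-06
plain [0.2624 0.5893 0.3284 0.275 ] [ 0.0389  0.0167  0.     -0.0104 -0.0071  0.0006  0.0121  0.019  -0.0006]
0.016686043304385167 (5, 7) [ 0.0289  0.4586  0.3342  0.0085 -0.2725  0.1595]
0.02770279764132838 (5, 8) [ 0.1643  0.6096  0.3406  0.2133 -0.0518  0.0576]
0.03285962182797725 (7, 8) [ 0.21    0.6337  0.3399  0.2613 -0.0238  0.0521]
0.03363493669680995 (2, 8) [0.3242 0.5404 0.3404 0.2492 0.0675 0.0317]
0.03465839302192758 (1, 8) [0.2884 0.5405 0.3359 0.2568 0.0498 0.0251]
t 2.725 box pos [-0.1893 -0.1896  0.2558] z [ 0.437  0.079 -0.896] y [ 0.059 -0.996 -0.059] F box [1.59 1.14 0.64]
[ 0.89  0.54 -0.18  1.99 -0.69  0.5  -0.01] 0.007598758094946718
p [ 0.5189 -0.0428  0.1833] turn [-0.0827  0.3139  0.0149] shift old [ 0.0793 -0.252   0.1363] new [ 0.0328 -0.2641  0.1326]
```

```bash
cat > st.py <<'E'
import sys
from h import *
from plant import r
st=r.get_state(); where(st); print(st["q"].round(2),round(st["opening"],3))
a=[float(v) for v in sys.argv[1:]]
delta(a[:3],a[3:6],a[6:9],st)
E
python3 st.py -.075 .0745 .176 .44 0 -.9  0 -1 0
```

```text
t 2.725 box pos [-0.1893 -0.1896  0.2558] z [ 0.437  0.079 -0.896] y [ 0.059 -0.996 -0.059] F box [1.59 1.14 0.64]
[ 0.89  0.54 -0.18  1.99 -0.69  0.5  -0.01] 0.008
p [ 0.5175 -0.0431  0.176 ] turn [-0.079   0.0003  0.0276] shift old [ 0.0748 -0.2517  0.1423] new [ 0.0677 -0.2641  0.1219]
```

Call:
{"method": "servo_tool", "body": {"translation": [[0,0,0],[0,-0.033,0],[0,-0.033,0],[0,-0.033,0],[0,-0.033,0],[0,-0.033,0],[0,-0.033,0],[0,-0.033,0],[0,-0.033,0],[0,0,0]], "turn": [[-0.079,0,0.028],[0,0,0],[0,0,0],[0,0,0],[0,0,0],[0,0,0],[0,0,0],[0,0,0],[0,0,0],[0,0,0]]}}

```text
clock: 3.98
tool_pos: [0.4055, -0.0647, 0.2785]
eef_rot: [0.973, 0.085, 0.212, -0.029]
contact_force: [0.1, -0.5, -0.2]
opening: 0.007
finger_force: 0.0
```

```bash
python3 rec.py; python3 st.py -.075 .0745 .176 .44 0 -.9  0 -1 0
```

```text
3.975 [ 0.475  0.277 -0.393  2.453 -1.     0.043 -0.286]
t 3.975 box pos [-0.189   0.0723  0.2785] z [ 0.418  0.022 -0.908] y [ 0.008 -1.    -0.021] F box [ 0.05 -0.54 -0.2 ]
[ 0.48  0.28 -0.39  2.45 -1.    0.04 -0.29] 0.007
p [ 0.5175 -0.0431  0.176 ] turn [-0.0219  0.0231 -0.0018] shift old [0.0607 0.0008 0.1408] new [ 0.0574 -0.0022  0.1421]
```

Call:
{"method": "servo_tool", "body": {"translation": [[0.02,0,0.02],[0.02,0,0.03],[0.017,-0.002,0.03],[0,0,0.03],[0,0,0.03],[0,0,0]], "turn": [[-0.02,0.02,0],[0,0,0],[0,0,0],[0,0,0],[0,0,0],[0,0,0]]}}

```text
clock: 4.72
tool_pos: [0.5307, -0.0556, 0.2137]
eef_rot: [0.977, 0.082, 0.194, -0.028]
contact_force: [-0.1, -0.4, -0.1]
opening: 0.002
finger_force: 0.0
```

```bash
python3 rec.py; python3 st.py -.075 .0745 .176 .44 0 -.9  0 -1 0; python3 kin.py
```

```text
4.725 [ 0.194  0.528 -0.155  2.218 -1.     0.042 -0.337]
t 4.725 box pos [-0.0641  0.0599  0.2137] z [ 0.383  0.02  -0.923] y [-0.001 -1.    -0.022] F box [-0.21 -0.39 -0.07]
[ 0.19  0.53 -0.16  2.22 -1.    0.04 -0.34] 0.002
p [ 0.5175 -0.0431  0.176 ] turn [-0.0201  0.0614 -0.0102] shift old [-0.0246 -0.0137  0.0309] new [-0.0263 -0.0146  0.0291]
full [ 3.490e-01 -5.200e-03  2.770e-02  5.439e-01 -3.950e-02 -5.000e-04
  3.274e-01 -1.030e-02 -3.120e-02  3.372e-01] 0.03758347106294385
plain [0.2469 0.603  0.3216 0.2782] [ 0.0391  0.0129 -0.004  -0.0119 -0.0159 -0.0015  0.0146  0.0163 -0.0017
 -0.0084  0.0328  0.0054 -0.0019  0.0363  0.0018]
0.03486213951986589 (2, 4) [ 0.3489  0.5291  0.3402  0.2833  0.0654 -0.0305]
0.03513693086872459 (5,) [ 0.2384  0.5672  0.3132  0.2607 -0.0323]
0.035284863061551874 (1, 5) [ 0.3045  0.5161  0.3181  0.2663  0.0467 -0.005 ]
0.03547869031229278 (4, 5) [ 0.2408  0.5579  0.3093  0.2506  0.0127 -0.0301]
0.035526193328750955 (4, 7) [ 0.2919  0.5657  0.3119  0.3132 -0.0045 -0.0333]
```

```bash
cat > kin2.py <<'E'
from kin import *
def row2(q):
    F=[f.as_matrix() for f in frames(q)]
    return np.stack([[0,0,1],F[1][:,2],F[3][:,2],F[5][:,2],F[0][:,1],F[2][:,1],F[4][:,1],F[0][:,0],F[2][:,0],F[3][:,0],F[5][:,0]],1)
def par(idx=(0,1,2,3,4,5,6)):
    D=json.load(open("rec.json"));idx=list(idx); A=np.vstack([row2(d[0]) for d in D])[:,idx]; b=np.hstack([d[1] for d in D])
    x=np.linalg.lstsq(A,b,rcond=None)[0]; y=np.zeros(11);y[idx]=x; return y,np.abs(A@x-b).max()
if __name__=="__main__":
    for i in [(0,1,2,3,4,5,6),(0,1,2,3,4,5,6,7,8,9),(0,1,2,3,4,5,6,7,8,9,10)]:
        y,e=par(i);print(y.round(4),e)
E
python3 kin2.py
```

```text
[ 3.469e-01  5.634e-01  3.448e-01  3.261e-01 -1.880e-02 -2.690e-02
 -4.000e-04  0.000e+00  0.000e+00  0.000e+00  0.000e+00] 3.487998667672798e-09
[ 3.469e-01  5.634e-01  3.448e-01  3.261e-01 -1.880e-02 -2.690e-02
 -4.000e-04 -0.000e+00  0.000e+00  0.000e+00  0.000e+00] 3.295496764366135e-09
[ 3.469e-01  5.634e-01  3.448e-01  3.261e-01 -1.880e-02 -2.690e-02
 -4.000e-04 -0.000e+00 -0.000e+00  0.000e+00  0.000e+00] 3.303713635993688e-09
```

```bash
cat > ik.py <<'E'
from kin2 import *
from h import RB,C0
from scipy.optimize import least_squares
PAR=par()[0]; LO=np.array([-3.01,-.46,-1.47,.13,-1,.04,-2.66]);HI=np.array([3.01,2.08,1.51,2.56,4.14,2.09,2.66]); MID=(LO+HI)/2
OFF=Z(np.pi/2)
def fk(q): return row2(q)@PAR, frames(q)[-1]*OFF
def ik(pos_box,z_box,y_box,n=40,q0=None,reg=3e-3,ref=None):
    z=RB@np.array(z_box,float);z/=np.linalg.norm(z);y=RB@np.array(y_box,float);y-=z*(z@y);y/=np.linalg.norm(y)
    Rt=Rot.from_matrix(np.c_[np.cross(y,z),y,z]); p=C0+RB@np.array(pos_box)
    rng=np.random.default_rng(0); S=[]
    for k in range(n):
        s=q0 if (q0 is not None and k==0) else rng.uniform(LO+.02,HI-.02)
        def f(q):
            P,R=fk(q); return np.r_[(P-p)*5,(Rt.inv()*R).as_rotvec(),reg*(q-(MID if ref is None else ref))]
        o=least_squares(f,np.clip(s,LO+.01,HI-.01),bounds=(LO+.001,HI-.001))
        e=np.abs(f(o.x)[:6]).max()
        if e<.02: S.append((np.minimum(o.x-LO,HI-o.x)[[1,2,3,4,5,6]].min(),o.x.round(2)))
    S.sort(key=lambda t:-t[0]); return S
if __name__=="__main__":
    for tilt in (20,26,32,44):
        t=np.radians(tilt);zb=(np.sin(t),0,-np.cos(t))
        for yb in ((0,-1,0),(0,1,0),(1,0,.5)):
            S=ik((-.03,.0745,.125),zb,yb,25)
            print(tilt,yb,len(S),[(round(m,2),q.tolist()) for m,q in S[:2]])
    for pb in ((.008,0,.308),(-.08,0,.25),(-.155,0,.082)):
        for yb in ((1,0,0),(-1,0,0)):
            S=ik(pb,(0,0,-1),yb,25); print(pb,yb,len(S),[(round(m,2),q.tolist()) for m,q in S[:2]])
E
time python3 ik.py
```

```text
20 (0, -1, 0) 8 [(np.float64(0.07), [0.07, 0.73, -0.08, 2.18, 3.27, 0.11, 1.63]), (np.float64(0.07), [0.07, 0.73, -0.08, 2.18, 3.27, 0.11, 1.63])]
20 (0, 1, 0) 12 [(np.float64(0.28), [0.36, 0.77, -0.55, 2.17, 1.84, 0.32, -0.04]), (np.float64(0.28), [0.36, 0.77, -0.55, 2.17, 1.84, 0.32, -0.04])]
20 (1, 0, 0.5) 14 [(np.float64(0.4), [0.5, 0.84, -0.8, 2.16, 1.72, 0.51, -1.46]), (np.float64(0.4), [0.5, 0.84, -0.8, 2.16, 1.72, 0.51, -1.46])]
26 (0, -1, 0) 8 [(np.float64(0.28), [0.06, 0.75, -0.04, 2.28, 3.33, 0.33, 1.59]), (np.float64(0.28), [0.06, 0.75, -0.04, 2.28, 3.33, 0.33, 1.59])]
26 (0, 1, 0) 12 [(np.float64(0.31), [0.5, 0.85, -0.78, 2.25, 2.11, 0.54, -0.27]), (np.float64(0.31), [0.5, 0.85, -0.78, 2.25, 2.11, 0.54, -0.27])]
26 (1, 0, 0.5) 14 [(np.float64(0.31), [0.64, 0.97, -1.07, 2.25, 1.93, 0.76, -1.62]), (np.float64(0.31), [0.64, 0.97, -1.07, 2.25, 1.93, 0.76, -1.62])]
32 (0, -1, 0) 8 [(np.float64(0.19), [0.05, 0.78, 0.01, 2.37, 3.37, 0.57, 1.56]), (np.float64(0.19), [0.05, 0.78, 0.01, 2.37, 3.37, 0.57, 1.56])]
32 (0, 1, 0) 13 [(np.float64(0.22), [0.58, 0.93, -0.9, 2.34, 2.31, 0.
[... 985 characters left out ...]
 -2.64])]
(-0.08, 0, 0.25) (1, 0, 0) 17 [(np.float64(0.76), [0.48, 0.6, -0.56, 1.8, 0.41, 0.85, -0.11]), (np.float64(0.76), [0.48, 0.6, -0.56, 1.8, 0.41, 0.85, -0.11])]
(-0.08, 0, 0.25) (-1, 0, 0) 19 [(np.float64(0.21), [-0.16, 0.6, 0.48, 1.84, -0.38, 0.79, -2.45]), (np.float64(0.21), [-0.16, 0.6, 0.48, 1.84, -0.38, 0.79, -2.45])]
(-0.155, 0, 0.082) (1, 0, 0) 17 [(np.float64(0.32), [0.42, 0.8, -0.38, 2.14, 0.87, 0.36, -0.53]), (np.float64(0.32), [0.42, 0.8, -0.38, 2.14, 0.87, 0.36, -0.53])]
(-0.155, 0, 0.082) (-1, 0, 0) 19 [(np.float64(0.38), [0.7, 0.93, -0.88, 2.13, 1.21, 0.73, 2.28]), (np.float64(0.38), [0.7, 0.93, -0.88, 2.13, 1.21, 0.73, 2.28])]
real	1m46.551s
user	1m46.827s
sys	0m0.185s
```

Call:
{"method": "servo_tool", "body": {"translation": [[-0.018,0.02,-0.024],[-0.018,0.02,-0.024],[-0.017,0.02,-0.023],[0,0,0],[0,0,0],[0,0,0],[0,0,0],[0,0,0]], "turn": [[0,0,0],[0,0,0],[0,0,0],[0,-0.13,0],[0,-0.13,0],[0,-0.13,0],[0,-0.13,0],[0,0,0]]}}

```text
clock: 5.72
tool_pos: [0.4689, -0.1256, 0.2562]
eef_rot: [0.995, 0.089, -0.042, -0.011]
contact_force: [0.2, -0.2, -0.9]
opening: 0.006
finger_force: 0.0
```

```bash
python3 st.py -.14 0 .26 0 -.4 -.9  0 1 0
```

```text
t 5.725 box pos [-0.137   0.0015  0.2562] z [-0.082  0.028 -0.996] y [ 0.006 -1.    -0.029] F box [ 0.14 -0.25 -0.87]
[-0.18  0.58  0.58  1.9  -0.39  0.86 -0.79] 0.006
p [ 0.4662 -0.1276  0.26  ] turn [-0.1219 -0.6904 -3.0378] shift old [-0.0033  0.0013 -0.0036] new [ 0.003  -0.0029 -0.0029]
```

Call:
{"method": "servo_tool", "body": {"translation": [[0,0,0],[0,0,0],[0,0,0],[0,0,0],[0,0,0],[0,0,0],[0,0,0],[0,0,0],[0,0,0]], "turn": [[0,0,-0.185],[0,0,-0.185],[0,0,-0.185],[0,0,-0.185],[0,0,-0.185],[0,0,-0.185],[0,0,-0.185],[0,0,-0.185],[0,0,-0.185]]}}

```text
clock: 6.85
tool_pos: [0.4657, -0.1267, 0.2573]
eef_rot: [0.603, 0.797, -0.019, -0.039]
contact_force: [0.3, -0.8, 0.5]
opening: 0.007
finger_force: 0.0
```

Call:
{"method": "servo_tool", "body": {"translation": [[0,0,0],[0,0,0],[0,0,0],[0,0,0],[0,0,0],[0,0,0],[0,0,0],[0,0,0],[0,0,0]], "turn": [[0,0,-0.185],[0,0,-0.185],[0,0,-0.185],[0,0,-0.185],[0,0,-0.185],[0,0,-0.185],[0,0,-0.185],[0,0,-0.185],[0,0,0]]}}

```text
clock: 7.98
tool_pos: [0.4659, -0.1268, 0.2572]
eef_rot: [-0.088, 0.995, 0.011, -0.042]
contact_force: [-1.3, 0.5, -0.3]
opening: 0.006
finger_force: 0.0
```

```bash
python3 st.py -.14 0 .26 0.1 -.35 -.9  0 1 0;python3 st.py -.14 0 .26 0.25 -.3 -.9  0 1 0
```

```text
t 7.975 box pos [-0.1402  0.0008  0.2572] z [-0.082  0.03  -0.996] y [-0.004  1.     0.03 ] F box [-1.18  0.74 -0.29]
[ 0.42  0.53 -0.39  1.88  0.24  0.87  1.65] 0.006
p [ 0.4662 -0.1276  0.26  ] turn [ 0.3978 -0.1898  0.0387] shift old [ 0.0001 -0.0007 -0.0028] new [-0.0005 -0.0017 -0.0023]
t 7.975 box pos [-0.1402  0.0008  0.2572] z [-0.082  0.03  -0.996] y [-0.004  1.     0.03 ] F box [-1.18  0.74 -0.29]
[ 0.42  0.53 -0.39  1.88  0.24  0.87  1.65] 0.006
p [ 0.4662 -0.1276  0.26  ] turn [ 0.3379 -0.3499  0.0556] shift old [ 0.0001 -0.0007 -0.0028] new [-0.0009 -0.0016 -0.0022]
```

Call:
{"method": "servo_tool", "body": {"translation": [[0,0,0],[0,0,0],[0,0,0],[0,0,0]], "turn": [[0.133,-0.063,0.013],[0.133,-0.063,0.013],[0.133,-0.063,0.013],[0,0,0]]}}

```text
clock: 8.48
tool_pos: [0.4661, -0.1238, 0.2563]
eef_rot: [-0.079, 0.98, -0.173, 0.064]
contact_force: [-0.3, -0.4, -0.2]
opening: 0.009
finger_force: 0.0
```

```bash
python3 st.py -.08 .0745 .19 0.25 -.35 -.9  0 1 0
```

```text
t 8.475 box pos [-0.1395  0.0038  0.2563] z [ 0.095 -0.35  -0.932] y [ 0.029  0.937 -0.349] F box [-0.38 -0.35 -0.15]
[-0.06  0.44 -0.02  2.17  0.76  0.52  0.99] 0.009
p [ 0.5126 -0.0439  0.19  ] turn [ 0.0015 -0.1589  0.0662] shift old [-0.0531  0.0911  0.0427] new [-0.0395  0.0942  0.0499]
```

Call:
{"method": "servo_tool", "body": {"translation": [[-0.0133,0.0228,0.0107],[-0.0133,0.0228,0.0107],[-0.0133,0.0228,0.0107],[-0.0133,0.0228,0.0107],[0,0,0]], "turn": [[0,-0.04,0.016],[0,-0.04,0.016],[0,-0.04,0.016],[0,-0.04,0.016],[0,0,0]]}}

```text
clock: 9.1
tool_pos: [0.5199, -0.0471, 0.1933]
eef_rot: [-0.059, 0.973, -0.166, 0.148]
contact_force: [-1.1, -0.1, 0.1]
opening: 0.002
finger_force: 0.0
```

```bash
python3 st.py -.075 .0745 .176 0.40 -.2 -.9  0 1 0;  python3 st.py -.075 .0745 .176 0.44 0 -.9  0 1 0
```

```text
t 9.1 box pos [-0.0733  0.0701  0.1933] z [ 0.25  -0.353 -0.901] y [ 0.096  0.936 -0.34 ] F box [-1.1   0.08  0.09]
[-0.49  0.63  0.42  2.25  1.29  0.13  0.24] 0.002
p [ 0.5175 -0.0431  0.176 ] turn [-0.1606 -0.1416  0.0394] shift old [0.0063 0.0098 0.0137] new [0.0086 0.0073 0.014 ]
t 9.1 box pos [-0.0733  0.0701  0.1933] z [ 0.25  -0.353 -0.901] y [ 0.096  0.936 -0.34 ] F box [-1.1   0.08  0.09]
[-0.49  0.63  0.42  2.25  1.29  0.13  0.24] 0.002
p [ 0.5175 -0.0431  0.176 ] turn [-0.3602 -0.1816  0.0317] shift old [0.0063 0.0098 0.0137] new [0.0091 0.0044 0.0148]
```

Call:
{"method": "servo_tool", "body": {"translation": [[0,0,0],[0,0,0],[0,0,0]], "turn": [[-0.08,-0.12,0.02],[-0.08,-0.08,0.02],[0,0,0]]}}

```text
clock: 9.48
tool_pos: [0.5059, -0.0642, 0.1883]
eef_rot: [-0.055, 0.975, -0.145, 0.162]
contact_force: [0.3, 0.0, -0.1]
opening: 0.005
finger_force: 0.0
```

```bash
python3 st.py -.075 .0745 .176 0.44 0 -.9  0 1 0
```

```text
t 9.475 box pos [-0.09    0.0557  0.1883] z [ 0.281 -0.318 -0.906] y [ 0.103  0.948 -0.301] F box [ 0.3  -0.03 -0.1 ]
[-0.28  0.59  0.17  2.31  1.83  0.23 -0.27] 0.005
p [ 0.5175 -0.0431  0.176 ] turn [-0.3235 -0.151   0.0162] shift old [-0.0105  0.0231  0.0094] new [-0.0081  0.0188  0.0177]
```

Call:
{"method": "servo_tool", "body": {"translation": [[0,0,0],[0,0,0],[0,0,0],[0,0,0],[0,0,0]], "turn": [[-0.08,-0.04,0],[-0.08,-0.04,0],[-0.08,-0.04,0],[-0.08,-0.03,0],[0,0,0]]}}

```text
clock: 10.1
tool_pos: [0.5066, -0.0648, 0.1873]
eef_rot: [-0.091, 0.971, 0.015, 0.223]
contact_force: [0.1, -0.1, 0.3]
opening: 0.005
finger_force: 0.0
```

```bash
python3 st.py -.075 .0745 .176 0.44 0 -.9  0 1 0
```

```text
t 10.1 box pos [-0.0894  0.055   0.1873] z [ 0.435 -0.005 -0.9  ] y [-0.012  1.    -0.011] F box [ 0.1  -0.11  0.3 ]
[ 0.43  0.6  -0.49  2.35  2.45  0.27 -0.59] 0.005
p [ 0.5175 -0.0431  0.176 ] turn [-0.0051 -0.0046  0.0153] shift old [-0.0083  0.0195  0.0164] new [-0.008   0.0195  0.0165]
```

Call:
{"method": "servo_tool", "body": {"translation": [[-0.004,0.005,0.01],[-0.004,0.005,0.01],[-0.004,0.005,0.01],[-0.004,0.005,0.01],[0,0,0]], "turn": [[0,0,0.015],[0,0,0],[0,0,0],[0,0,0],[0,0,0]]}}

```text
clock: 10.72
tool_pos: [0.5345, -0.0332, 0.1573]
eef_rot: [-0.089, 0.971, 0.019, 0.222]
contact_force: [-0.1, 0.9, -0.1]
opening: 0.004
finger_force: 0.0
```

```bash
python3 st.py -.0223 .0745 .1216 0.44 0 -.9  0 1 0; python3 - <<'E'
from plant import optics
import cv2
s=optics.snapshot("side")["img"][120:360,190:430,::-1]; t=optics.snapshot("scene")["img"][120:360,200:440,::-1]
import numpy as np
cv2.imwrite("pics/c1.png",cv2.resize(np.hstack([t,s]),(800,400),interpolation=cv2.INTER_CUBIC))
E
```

```text
t 10.725 box pos [-0.0566  0.0813  0.1573] z [ 0.434  0.002 -0.901] y [-0.01   1.    -0.002] F box [ 0.01  0.87 -0.14]
[ 0.34  0.69 -0.49  2.32  2.42  0.34 -0.63] 0.004
p [ 0.5694 -0.034   0.1216] turn [ 0.0024 -0.0053  0.0095] shift old [-0.0153 -0.0071  0.047 ] new [-0.0151 -0.0068  0.0471]
```

View pics/c1.png

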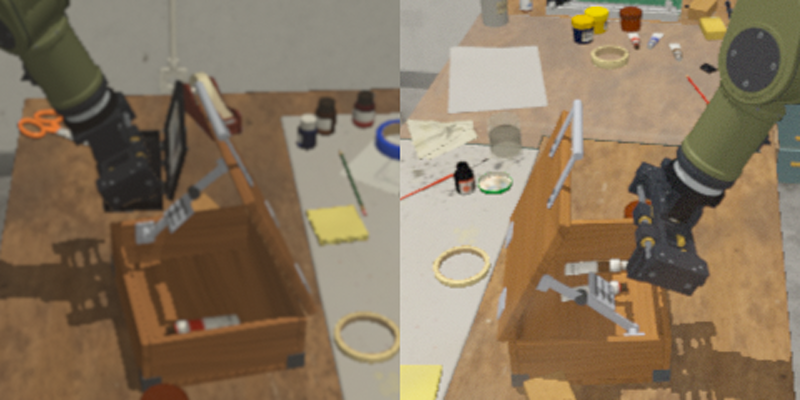

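Call:
{"method": "servo_tool", "body": {"translation": [[-0.0031,-0.004,0.0095],[-0.0031,-0.003,0.0095],[-0.0031,0,0.0095],[-0.0016,0,0.005],[-0.001,0,0.0028],[0,0,0]], "turn": [[0,0,0],[0,0,0],[0,0,0],[0,0,0],[0,0,0],[0,0,0]]}}

```text
clock: 11.58
tool_pos: [0.5614, -0.0366, 0.1304]
eef_rot: [-0.088, 0.971, 0.019, 0.222]
contact_force: [-0.2, -0.0, -0.6]
opening: 0.004
finger_force: 0.0
```

```bash
python3 st.py -.0223 .0745 .1216 0.44 0 -.9  0 1 0
```

```text
t 11.575 box pos [-0.0307  0.0734  0.1304] z [ 0.435  0.001 -0.901] y [-0.008  1.    -0.002] F box [-0.2   0.02 -0.61]
[ 0.33  0.76 -0.48  2.26  2.44  0.36 -0.62] 0.004
p [ 0.5694 -0.034   0.1216] turn [ 0.0014 -0.005   0.0081] shift old [-0.0037  0.0011  0.0115] new [-0.0037  0.0011  0.0115]
```

Call:
{"method": "servo_tool", "body": {"translation": [[-0.0006,0,0.002],[-0.0006,0,0.002],[-0.0006,0,0.002],[-0.0006,0,0.002],[-0.0006,0,0.002],[0,0,0]], "turn": [[0,0,0],[0,0,0],[0,0,0],[0,0,0],[0,0,0],[0,0,0]]}}

```text
clock: 12.32
tool_pos: [0.5684, -0.0355, 0.1229]
eef_rot: [-0.088, 0.971, 0.019, 0.222]
contact_force: [-1.7, 0.1, 3.2]
opening: 0.003
finger_force: 1.5
```

Call:
{"method": "servo_tool", "body": {"translation": [[-0.0006,0,0.002],[-0.0006,0,0.002],[0,0,0]], "turn": [[0,0,0],[0,0,0],[0,0,0]]}}

```text
clock: 12.7
tool_pos: [0.5717, -0.0349, 0.1201]
eef_rot: [-0.088, 0.971, 0.019, 0.223]
contact_force: [-1.1, 0.4, 3.7]
opening: 0.008
finger_force: 1.9
```

Call:
{"method": "servo_tool", "body": {"translation": [[-0.0006,0,0.002],[-0.0006,0,0.002],[-0.0006,0,0.002],[-0.0006,0,0.002],[-0.0006,0,0.002],[0,0,0]], "turn": [[0,0,0],[0,0,0],[0,0,0],[0,0,0],[0,0,0],[0,0,0]]}}

```text
clock: 13.45
tool_pos: [0.579, -0.0337, 0.1125]
eef_rot: [-0.088, 0.971, 0.019, 0.223]
contact_force: [0.9, -0.1, 4.6]
opening: 0.002
finger_force: 1.6
```

```bash
python3 st.py -.0223 .0745 .1216 0.44 0 -.9  0 1 0; python3 - <<'E'
from plant import optics
from h import *
s=optics.snapshot("side"); X,m=cloud("side",s); B=(X-C0)@RB
img=s["img"].astype(int); sat=img.max(-1)-img.min(-1)
g=m&(sat<40)&(abs(B[...,1]-.102)<.006)&(B[...,2]>.09)&(B[...,2]<.22)&(abs(B[...,0])<.1)
S=B[g];L=S@np.array([.719,0,.695]);N=S@np.array([.695,0,-.719])
for lo in np.arange(0,.18,.012):
    k=(L>=lo)&(L<lo+.012)
    if k.sum()>3: print(round(lo,3),k.sum(),np.median(N[k]).round(4))
b=B[m&(sat<40)&(B[...,2]>.3)&(abs(B[...,0])<.08)&(abs(B[...,1])<.05)];print("bar",len(b),b.mean(0).round(4))
E
```

```text
t 13.45 box pos [-0.0128  0.0732  0.1125] z [ 0.437  0.001 -0.9  ] y [-0.008  1.    -0.003] F box [ 0.88 -0.3   4.64]
[ 0.32  0.81 -0.47  2.22  2.44  0.37 -0.61] 0.002
p [ 0.5694 -0.034   0.1216] turn [ 0.0007 -0.0029  0.0082] shift old [ 0.0046  0.0013 -0.0124] new [ 0.0045  0.0013 -0.0124]
0.036 14 -0.0905
0.048 22 -0.0833
0.06 26 -0.0839
0.072 39 -0.0834
0.084 73 -0.1751
0.096 62 -0.0783
0.108 59 -0.147
0.12 80 -0.1551
0.132 26 -0.0849
0.144 15 -0.0943
0.156 5 -0.0963
bar 163 [-0.0043 -0.0013  0.3258]
```

Call:
{"method": "servo_tool", "body": {"translation": [[-0.0006,0,0.002],[-0.0006,0,0.002],[0,0,0]], "turn": [[0,0,0],[0,0,0],[0,0,0]]}}

```text
clock: 13.88
tool_pos: [0.5816, -0.0332, 0.1092]
eef_rot: [-0.088, 0.971, 0.019, 0.223]
contact_force: [1.5, 0.4, 3.6]
opening: 0.005
finger_force: 1.4
```

```bash
python3 st.py -.0223 .0745 .1216 0.44 0 -.9  0 1 0
```

```text
t 13.875 box pos [-0.0102  0.0732  0.1092] z [ 0.436  0.001 -0.9  ] y [-0.008  1.    -0.003] F box [1.55 0.12 3.58]
[ 0.32  0.82 -0.47  2.21  2.44  0.37 -0.61] 0.005
p [ 0.5694 -0.034   0.1216] turn [ 0.0008 -0.0035  0.0081] shift old [ 0.0055  0.0013 -0.0164] new [ 0.0054  0.0013 -0.0164]
```

Call:
{"method": "servo_tool", "body": {"translation": [[0.0031,0,-0.0095],[0.006,0,-0.019],[0.006,0,-0.019],[0.009,-0.005,-0.025],[0,-0.01,-0.015],[0,0,0]], "turn": [[0,0,0],[0,0,0],[0,0,0],[0,0,0],[0,0,0],[0,0,0]]}}

```text
clock: 14.62
tool_pos: [0.5237, -0.0598, 0.1785]
eef_rot: [-0.087, 0.971, 0.018, 0.223]
contact_force: [0.3, 0.4, -0.0]
opening: 0.005
finger_force: 0.0
```

Call:
{"method": "servo_tool", "body": {"translation": [[0,0,0],[0,0,0],[0,0,0],[0,0,0],[0,0,0],[0,0,0],[0,0,0]], "turn": [[0.08,0.035,0],[0.08,0.035,0],[0.08,0.035,0],[0.08,0.035,0],[0.06,0.06,-0.02],[0.06,0.06,-0.02],[0,0,0]]}}

```text
clock: 15.5
tool_pos: [0.5259, -0.0619, 0.1765]
eef_rot: [-0.053, 0.973, -0.182, 0.136]
contact_force: [0.1, 0.1, 0.3]
opening: 0.005
finger_force: 0.0
```

```bash
python3 st.py -.14 0 .28 0 -.2 -.95  0 1 0; python3 - <<'E'
from plant import optics
import cv2, numpy as np
s=optics.snapshot("side")["img"][120:360,190:430,::-1]; t=optics.snapshot("scene")["img"][120:360,200:440,::-1]
cv2.imwrite("pics/c2.png",cv2.resize(np.hstack([t,s]),(800,400),interpolation=cv2.INTER_CUBIC))
E
```

```text
t 15.5 box pos [-0.07    0.0545  0.1765] z [ 0.221 -0.382 -0.897] y [ 0.106  0.924 -0.368] F box [0.07 0.07 0.34]
[-0.39  0.66  0.27  2.22  1.38  0.23  0.14] 0.005
p [ 0.4662 -0.1276  0.28  ] turn [-0.1822  0.2326 -0.0865] shift old [ 0.0418 -0.0959 -0.0875] new [ 0.07   -0.0747 -0.09  ]
```

View pics/c2.png

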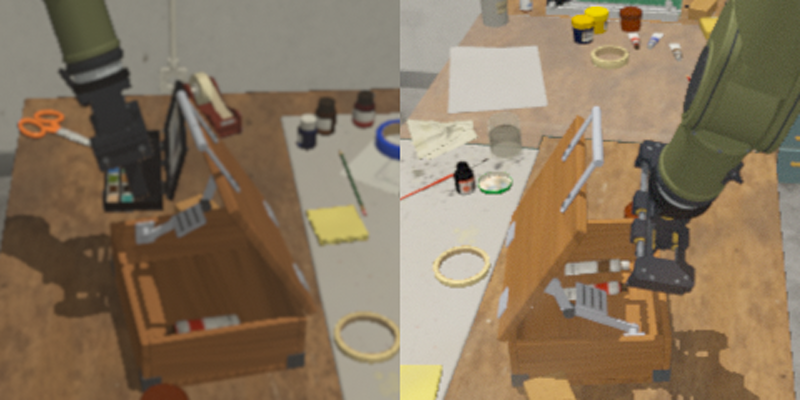

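Call:
{"method": "servo_tool", "body": {"translation": [[0.01,-0.024,-0.022],[0.01,-0.024,-0.022],[0.01,-0.024,-0.022],[0.01,-0.024,-0.022],[0,0,0],[0,0,0],[0,0,0]], "turn": [[0,0,0],[0,0,0],[0,0,0],[0,0,0],[-0.09,0.12,-0.043],[-0.09,0.12,-0.043],[0,0,0]], "grip": 0.5}}

```text
clock: 16.48
tool_pos: [0.4699, -0.1377, 0.2822]
eef_rot: [-0.069, 0.988, -0.135, 0.038]
contact_force: [0.0, 0.3, 0.2]
opening: 0.499
finger_force: 0.0
```

```bash
python3 st.py -.14 0 .28 0 0 -1  1 0 0; python3 - <<'E'
from plant import optics
from h import *
for n in ("scene","side"):
    s=optics.snapshot(n); X,m=cloud(n,s); B=(X-C0)@RB
    img=s["img"].astype(int); sat=img.max(-1)-img.min(-1)
    g=m&(sat<40)&(img.max(-1)>110)&(B[...,2]>.27)&(B[...,0]<.09)&(B[...,0]>-.07)&(abs(B[...,1])<.075)
    b=B[g]; r=np.hypot(b[:,0]-.105,b[:,2]-.085); k=abs(r-.2607)<.012; b=b[k]
    a=np.arctan2(b[:,2]-.085,.105-b[:,0]); a0=np.arctan2(242,97)
    print(n,len(b),np.percentile(b,[5,50,95],axis=0).round(4).tolist(),"lid",(a0-np.median(a)).round(3))
E
```

```text
t 16.475 box pos [-0.1381 -0.0106  0.2822] z [ 0.047 -0.274 -0.961] y [ 0.039  0.961 -0.272] F box [0.05 0.3  0.24]
[ 0.11  0.41 -0.13  2.05  0.53  0.66  1.28] 0.499
p [ 0.4662 -0.1276  0.28  ] turn [-0.1752  0.257   1.5268] shift old [ 0.0023  0.0107 -0.0009] new [ 0.0106 -0.0019  0.0022]
scene 190 [[-0.0195, -0.0587, 0.3154], [-0.0153, -0.0121, 0.3198], [-0.0099, 0.0518, 0.3222]] lid 0.091
side 223 [[-0.0199, -0.0521, 0.3109], [-0.0141, 0.0175, 0.3224], [-0.0073, 0.0624, 0.3248]] lid 0.084
```

Call:
{"method": "servo_tool", "body": {"translation": [[0,0,-0.015],[0,0,-0.015],[0,0,-0.015],[0,0,-0.015],[0,0,-0.01],[0,0,-0.01],[0,0,0],[0,0,0],[0,0,0],[0,0,0]], "turn": [[-0.0195,0.0286,0.17],[-0.0195,0.0286,0.17],[-0.0195,0.0286,0.17],[-0.0195,0.0286,0.17],[-0.0195,0.0286,0.17],[-0.0195,0.0286,0.17],[-0.0195,0.0286,0.17],[-0.0195,0.0286,0.17],[-0.0195,0.0286,0.17],[0,0,0]]}}

```text
clock: 17.82
tool_pos: [0.4642, -0.1184, 0.3589]
eef_rot: [0.642, 0.766, -0.003, -0.002]
contact_force: [0.5, 0.6, -0.0]
opening: 0.506
finger_force: 0.0
```

```bash
python3 st.py -.0128 0 .355 0 0 -1  1 0 0
```

```text
t 17.825 box pos [-0.1404  0.0094  0.3589] z [-0.007 -0.    -1.   ] y [ 1.     0.003 -0.007] F box [ 0.63  0.53 -0.05]
[ 0.07  0.35  0.11  1.82 -0.04  0.99  0.38] 0.506
p [ 0.5915 -0.1058  0.355 ] turn [-0.0072  0.0004  0.0034] shift old [-0.0098  0.1276  0.003 ] new [-0.0094  0.1276  0.0039]
```

Call:
{"method": "servo_tool", "body": {"translation": [[-0.0024,0.032,0],[-0.0024,0.032,0],[-0.0024,0.032,0],[-0.0024,0.032,0],[0,0,0]], "turn": [[-0.007,0,0],[0,0,0],[0,0,0],[0,0,0],[0,0,0]]}}

```text
clock: 18.45
tool_pos: [0.5946, -0.1035, 0.3585]
eef_rot: [0.641, 0.768, 0.001, -0.0]
contact_force: [-1.1, -0.4, -0.8]
opening: 0.5
finger_force: 0.0
```

```bash
python3 st.py -.0128 0 .2986 0 0 -1  1 0 0; python3 - <<'E'
from plant import optics
import cv2, numpy as np
s=optics.snapshot("side")["img"][120:360,190:430,::-1]; t=optics.snapshot("scene")["img"][60:300,200:440,::-1]
cv2.imwrite("pics/c3.png",cv2.resize(np.hstack([t,s]),(800,400),interpolation=cv2.INTER_CUBIC))
E
```

```text
t 18.45 box pos [-0.0094  0.0017  0.3585] z [ 0.001  0.001 -1.   ] y [1.    0.008 0.001] F box [-1.15 -0.23 -0.76]
[ 0.04  0.54  0.11  1.47 -0.06  1.13  0.33] 0.5
p [ 0.5915 -0.1058  0.2986] turn [ 0.0013 -0.0011  0.0081] shift old [-0.0018 -0.0035  0.0599] new [-0.0017 -0.0034  0.0599]
```

View pics/c3.png

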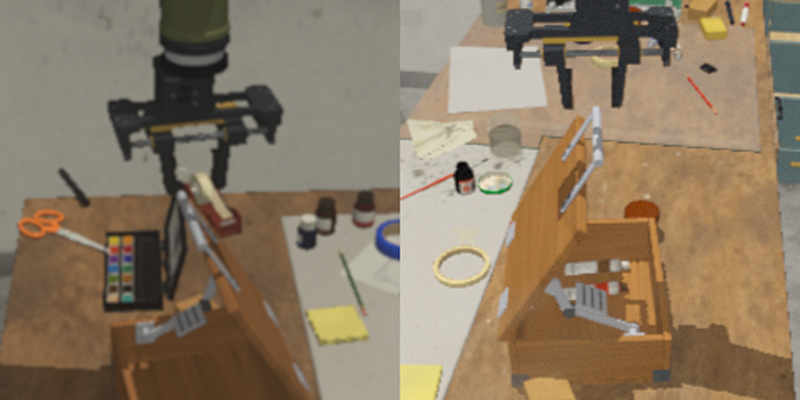

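Call:
{"method": "servo_tool", "body": {"translation": [[-0.001,-0.0035,0.015],[-0.001,0,0.015],[0,0,0.015],[0,0,0.015],[0,0,0]], "turn": [[0,0,0],[0,0,0],[0,0,0],[0,0,0],[0,0,0]]}}

```text
clock: 19.18
tool_pos: [0.5898, -0.1072, 0.2984]
eef_rot: [0.642, 0.766, 0.001, -0.001]
contact_force: [-0.2, 0.2, -0.7]
opening: 0.503
finger_force: 0.0
```

Call:
{"method": "servo_tool", "body": {"translation": [[0,0,0],[0,0,0],[0,0,0],[0,0,0]], "turn": [[0,0,0],[0,0,0],[0,0,0],[0,0,0]], "grip": 0.0, "grip_force": 12}}

```text
clock: 19.68
tool_pos: [0.5904, -0.1075, 0.3001]
eef_rot: [0.642, 0.766, 0.002, -0.0]
contact_force: [-1.7, 0.3, 1.7]
opening: 0.128
finger_force: 12.0
```

```bash
cat > bar.py <<'E'
from h import *
from plant import r
st=r.get_state(); where(st); print(st["q"].round(2),round(st["opening"]*88,1),st["finger_force"])
R0=RB.T@Rot.from_quat(st["eef_rot"]).as_matrix(); b=RB.T@(st["tool_pos"]-C0)-.019*R0[:,2]
v=b-[.105,0,.085]; print("bar",b.round(4),"radius",np.hypot(v[0],v[2]).round(4),"lid",(np.arctan2(242,97)-np.arctan2(v[2],-v[0])).round(3))
E
python3 bar.py
```

```text
t 19.675 box pos [-0.0142 -0.0015  0.3001] z [ 0.003  0.003 -1.   ] y [1.    0.003 0.003] F box [-1.58  0.61  1.69]
[ 0.05  0.59  0.1   1.58 -0.07  0.98  0.34] 11.2 12.02539935708046
bar [-0.0143 -0.0015  0.3191] radius 0.2628 lid 0.09
```

```bash
python3 - <<'E'
import numpy as np
p=np.linspace(1.0995,.0615,41); x=-.2607*np.cos(p); z=.2607*np.sin(p)
for a,b in zip(np.diff(x),-np.diff(z)): print(f"[0,{a:.4f},{b:.4f}]",end=",")
E
```

```text
[0,-0.0060,0.0031],[0,-0.0059,0.0033],[0,-0.0058,0.0035],[0,-0.0057,0.0036],[0,-0.0056,0.0038],[0,-0.0055,0.0039],[0,-0.0054,0.0040],[0,-0.0053,0.0042],[0,-0.0052,0.0043],[0,-0.0051,0.0044],[0,-0.0050,0.0046],[0,-0.0049,0.0047],[0,-0.0047,0.0048],[0,-0.0046,0.0050],[0,-0.0045,0.0051],[0,-0.0043,0.0052],[0,-0.0042,0.0053],[0,-0.0041,0.0054],[0,-0.0039,0.0055],[0,-0.0038,0.0056],[0,-0.0036,0.0057],[0,-0.0035,0.0058],[0,-0.0033,0.0059],[0,-0.0032,0.0060],[0,-0.0030,0.0061],[0,-0.0029,0.0061],[0,-0.0027,0.0062],[0,-0.0025,0.0063],[0,-0.0024,0.0063],[0,-0.0022,0.0064],[0,-0.0021,0.0064],[0,-0.0019,0.0065],[0,-0.0017,0.0065],[0,-0.0015,0.0066],[0,-0.0014,0.0066],[0,-0.0012,0.0067],[0,-0.0010,0.0067],[0,-0.0009,0.0067],[0,-0.0007,0.0067],[0,-0.0005,0.0067],
```

Call:
{"method": "servo_tool", "body": {"translation": [[0,-0.006,0.003],[0,-0.006,0.0033],[0,-0.0058,0.0035],[0,-0.0057,0.0036],[0,-0.0056,0.0038],[0,-0.0055,0.004]], "turn": [[0,0,0],[0,0,0],[0,0,0],[0,0,0],[0,0,0],[0,0,0]]}}

```text
clock: 20.42
tool_pos: [0.5564, -0.1134, 0.2782]
eef_rot: [0.642, 0.766, 0.002, -0.0]
contact_force: [1.8, 0.3, 1.0]
opening: 0.127
finger_force: 12.0
```

```bash
python3 bar.py
```

```text
t 20.425 box pos [-0.0488 -0.0015  0.2782] z [ 0.003  0.003 -1.   ] y [1.    0.004 0.003] F box [1.81 0.02 1.05]
[ 0.07  0.56  0.09  1.7  -0.07  0.88  0.36] 11.2 12.03189991414547
bar [-0.0488 -0.0015  0.2972] radius 0.2621 lid 0.246
```

Call:
{"method": "servo_tool", "body": {"translation": [[0,-0.0054,0.004],[0,-0.0053,0.0042],[0,-0.0052,0.0043],[0,-0.0051,0.0044],[0,-0.005,0.0046],[0,-0.0049,0.0047],[0,-0.0047,0.0048],[0,-0.0046,0.005],[0,-0.0045,0.0051],[0,-0.0043,0.0052]], "turn": [[0,0,0],[0,0,0],[0,0,0],[0,0,0],[0,0,0],[0,0,0],[0,0,0],[0,0,0],[0,0,0],[0,0,0]], "grip_force": 16}}

```text
clock: 21.68
tool_pos: [0.5078, -0.1218, 0.2318]
eef_rot: [0.642, 0.766, 0.002, -0.001]
contact_force: [0.6, -0.4, 0.7]
opening: 0.126
finger_force: 16.1
```

```bash
python3 bar.py
```

```text
t 21.675 box pos [-0.0981 -0.0014  0.2318] z [ 0.002  0.003 -1.   ] y [1.    0.003 0.002] F box [ 0.55 -0.52  0.74]
[ 0.1   0.56  0.08  1.89 -0.07  0.69  0.4 ] 11.1 16.053114607930183
bar [-0.0981 -0.0015  0.2508] radius 0.2622 lid 0.505
```

Call:
{"method": "servo_tool", "body": {"translation": [[0,-0.0042,0.0053],[0,-0.0041,0.0054],[0,-0.0039,0.0055],[0,-0.0038,0.0056],[0,-0.0036,0.0057],[0,-0.0035,0.0058],[0,-0.0033,0.0059],[0,-0.0032,0.006],[0,-0.003,0.0061],[0,-0.0029,0.0061]], "turn": [[0,0,0],[0,0,0],[0,0,0],[0,0,0],[0,0,0],[0,0,0],[0,0,0],[0,0,0],[0,0,0],[0,0,0]]}}

```text
clock: 22.92
tool_pos: [0.474, -0.1277, 0.1743]
eef_rot: [0.642, 0.766, 0.002, 0.0]
contact_force: [2.3, 0.5, -1.0]
opening: 0.125
finger_force: 16.1
```

```bash
python3 bar.py
```

```text
t 22.925 box pos [-0.1324 -0.0015  0.1743] z [ 0.004  0.003 -1.   ] y [1.    0.004 0.004] F box [ 2.31  0.08 -1.  ]
[ 0.14  0.62  0.05  2.04 -0.08  0.48  0.43] 11.0 16.113123893737793
bar [-0.1325 -0.0015  0.1933] radius 0.261 lid 0.762
```

Call:
{"method": "servo_tool", "body": {"translation": [[0,-0.0027,0.0062],[0,-0.0025,0.0063],[0,-0.0024,0.0063],[0,-0.0022,0.0064],[0,-0.0021,0.0064],[0,-0.0019,0.0065],[0,-0.0017,0.0065],[0,-0.0015,0.0066],[0,0,0]], "turn": [[0,0,0],[0,0,0],[0,0,0],[0,0,0],[0,0,0],[0,0,0],[0,0,0],[0,0,0],[0,0,0]]}}

```text
clock: 24.05
tool_pos: [0.4574, -0.1306, 0.1229]
eef_rot: [0.642, 0.766, 0.002, -0.0]
contact_force: [4.0, 0.2, -2.2]
opening: 0.121
finger_force: 16.2
```

```bash
python3 bar.py
```

```text
t 24.05 box pos [-0.1492 -0.0014  0.1229] z [ 0.003  0.003 -1.   ] y [1.    0.003 0.003] F box [ 3.95 -0.45 -2.19]
[ 0.16  0.71  0.03  2.12 -0.08  0.32  0.44] 10.6 16.244288384914398
bar [-0.1493 -0.0015  0.1419] radius 0.2606 lid 0.969
```

Call:
{"method": "servo_tool", "body": {"translation": [[0,-0.0012,0.0066],[0,-0.001,0.0066],[0,-0.0008,0.0066],[0,-0.0006,0.0066],[0,-0.0004,0.005],[0,0,0]], "turn": [[0,0,0],[0,0,0],[0,0,0],[0,0,0],[0,0,0],[0,0,0]]}}

```text
clock: 24.8
tool_pos: [0.4525, -0.1313, 0.0915]
eef_rot: [0.643, 0.766, 0.002, -0.001]
contact_force: [2.4, -1.0, -1.4]
opening: 0.122
finger_force: 16.3
```

```bash
python3 bar.py
```

```text
t 24.8 box pos [-0.1541 -0.0013  0.0915] z [ 0.001  0.003 -1.   ] y [1.    0.003 0.001] F box [ 2.22 -1.44 -1.43]
[ 0.17  0.77  0.02  2.15 -0.08  0.23  0.45] 10.7 16.263520047068596
bar [-0.1541 -0.0014  0.1105] radius 0.2604 lid 1.092
```

Call:
{"method": "servo_tool", "body": {"translation": [[0,-0.0002,0.003],[0,-0.0002,0.003],[0,0,0.002],[0,0,0.002],[0,0,0]], "turn": [[0,0,0],[0,0,0],[0,0,0],[0,0,0],[0,0,0]]}}

```text
clock: 25.42
tool_pos: [0.4519, -0.1313, 0.0826]
eef_rot: [0.643, 0.766, 0.002, -0.001]
contact_force: [-1.5, -1.4, 8.0]
opening: 0.128
finger_force: 15.2
```

```bash
python3 bar.py
```

```text
t 25.425 box pos [-0.1547 -0.0012  0.0826] z [ 0.002  0.003 -1.   ] y [1.    0.003 0.002] F box [-1.72 -1.17  7.96]
[ 0.18  0.78  0.02  2.15 -0.08  0.21  0.45] 11.3 15.228420943021774
bar [-0.1547 -0.0013  0.1016] radius 0.2603 lid 1.126
```

Call:
{"method": "servo_tool", "body": {"translation": [[0,0,0.001],[0,0,0.001],[0,0,0]], "turn": [[0,0,0],[0,0,0],[0,0,0]]}}

```text
clock: 25.8
tool_pos: [0.452, -0.1313, 0.0814]
eef_rot: [0.643, 0.766, 0.002, -0.0]
contact_force: [-2.3, -1.1, 19.5]
opening: 0.121
finger_force: 14.3
```

Call:
{"method": "servo_tool", "body": {"translation": [[0,0,0],[0,0,0],[0,0,0],[0,0,0]], "turn": [[0,0,0],[0,0,0],[0,0,0],[0,0,0]], "grip": 0.45}}

```text
clock: 26.3
tool_pos: [0.4529, -0.1309, 0.0797]
eef_rot: [0.642, 0.766, 0.002, -0.0]
contact_force: [0.2, 0.3, -0.1]
opening: 0.446
finger_force: 0.0
```

Call:
{"method": "servo_tool", "body": {"translation": [[0,0,-0.015],[0,0,-0.02],[0,0,-0.03],[0,0,-0.03],[0,0,-0.03],[0,0,0]], "turn": [[0,0,0],[0,0,0],[0,0,0],[0,0,0],[0,0,0],[0,0,0]]}}

```text
clock: 27.05
tool_pos: [0.4538, -0.132, 0.2075]
eef_rot: [0.643, 0.766, 0.003, 0.002]
contact_force: [-0.2, -0.9, -0.3]
opening: 0.453
finger_force: 0.0
```

```bash
python3 bar.py; python3 - <<'E'
from plant import optics
import cv2, numpy as np
from h import *
P=[]
for n in("scene","side"):
    s=optics.snapshot(n); X,m=cloud(n,s);B=(X-C0)@RB
    k=m&(abs(B[...,0])<.09)&(abs(B[...,1])<.11)&(B[...,2]<.13)&(B[...,2]>.05); b=B[k]
    A=np.c_[b[:,:2],np.ones(len(b))]; print(n,len(b),np.linalg.lstsq(A,b[:,2],rcond=None)[0].round(4))
    P.append(s["img"][140:400,200:460,::-1])
cv2.imwrite("pics/c4.png",cv2.resize(np.hstack(P),(800,400),interpolation=cv2.INTER_CUBIC))
E
```

```text
t 27.05 box pos [-0.1529 -0.0022  0.2075] z [ 0.008  0.001 -1.   ] y [1.    0.003 0.008] F box [-0.35 -0.81 -0.32]
[ 0.15  0.54  0.06  2.06 -0.07  0.53  0.44] 39.8 0.0
bar [-0.1531 -0.0022  0.2265] radius 0.2943 lid 0.688
scene 5295 [-0.      0.0007  0.0998]
side 5003 [ 1.000e-04 -1.800e-03  1.026e-01]
```

View pics/c4.png

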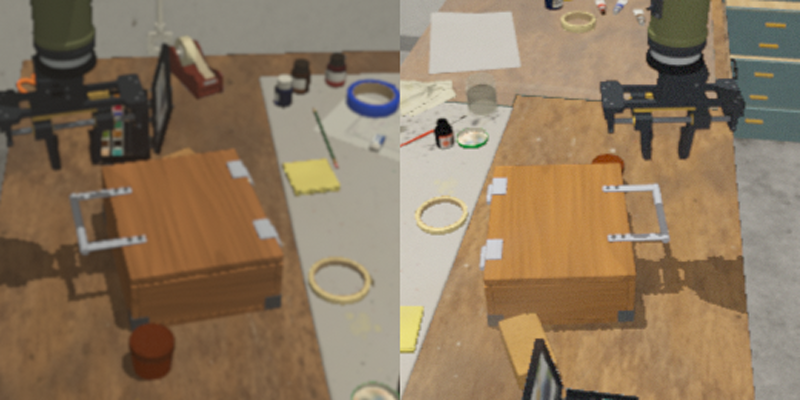

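The lid lies flat: its plane is level to under 0.1° along x, with the top at about 0.1 m. The pot (152, 350) and the cork (525, 345) are where they stood, and the gripper is clear.

```bash
python3 -c "
from plant import r
print(r.finish_job())"
```

```text
the job is handed in; nothing more can be done
None
```

The paint box is shut and handed in: I folded the stay at its thumb plate, lowered the lid held by its bar until it was fully closed, and the pot and cork block still stand where they were.

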